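# Daily check of the surface thermometer

## Robot

A 6-joint arm with a two-finger parallel gripper is mounted at the origin on the work surface; the furniture and walls round the work are solid. World frame = base frame: x ahead of the robot, y to its left, z up, the work surface at z = 0. Lengths are in m, angles in rad, forces in N, time in s.
With the tool pointing down it reaches from about 0.3 to 1 m from the base axis. Payload 5.1 kg.
Tool frame: the origin (TCP) lies at the very end of the fingers, on their centre line; the grasp point (between the pads) lies 19 mm behind it; z points along the fingers, y is the line along which they close (so a half turn about z gives the same grasp; the last joint's range is limited). The gripper opens to 95 mm and grips with 3 to 60 N. Pads are 20 mm wide; open, the fingers measure 119 mm over their backs; the gripper's body (75 mm by 180 mm) begins 59 mm behind the grasp point.
Start: joints at [-1.242, 0.124, 1.65, -0, 1.367, -0.083], TCP at [0.26, -0.596, 0.215] pointing down, gripper open.
Joint ranges: [-2.61, 2.61], [-1.02, 2.33], [0.03, 2.71], [-1.35, 4.49], [0.32, 2.68], [-2.91, 2.91]. Speed limits (rad/s): [2.57, 2.57, 3.14, 3.14, 3.14, 3.14].

## Interface

Orientations are given as a unit quaternion [x, y, z, w].
In Python, from station import monitor, imaging, arm gives the robot as it stands. The module is installed in compiled form; this text tells all that it offers.
- The arm moves only by the tool carry_out, never from a script. Its argument "motion" is a list of rows, each a list of 7 numbers: the shift along the tool's x, y, z in m, then the turn, a rotation vector about the tool's x, y, z in degrees, then the closure, from 0 (fully open) to 1 (shut). A call has 1 to 8 rows; each row shifts and turns the commanded pose from where the row before left it, along the tool's axes as they then stand; what a row does not reach is not made up. A row lasts 1/12 s, in which the tool goes at most 41.7 mm and 7.16 degrees, less where a joint would pass 70% of its speed; a pose out of reach is approached as far as the arm can. A call is refused whole if a number of a shift passes 0.0417 or a number of a turn 7.16, either way. A call with a gripper value outside its range is refused whole. The fingers move at their own pace and stop on an object; the grip force is fixed at half the most. Time passes only in rows, so rows that do not move let the fingers close. It gives the time, the measured TCP pose, the force, the opening and the grip force at its end, in the units of the state.
- monitor.get_state(): the state, without advancing time (a new reading comes with each control period).
- imaging.snapshot(name): name is "scene" or "top"; returns the picture (420x560x3 uint8, blue, green, red); there is no depth.
- imaging.camera_info(name): a dict with "mtx" (3x3 intrinsics, pixels), "dist" ([k1, k2, p1, p2, k3] as OpenCV has them; the pictures are not rectified), "camera_from_world" (4x4, takes a point from world to camera coordinates). Camera axes: x right, y down, z forward; pixel columns grow to the right and rows downward; lengths in m; the calibration is good to about 2 mm. A picture is of the moment at which its call begins. camera_info takes no time and is no camera call.
- arm.close_job(): hands the job in; it is judged then, once.
The state is a dict: "t": time; "joint_pos": joint angles; "dq": joint speeds; "effort": joint torques, N m; "eef_pos": TCP position; "ee_rot": TCP orientation; "wrist_force": force on the tool from outside, world axes, zero at the start; "ft_torque": the same for the moment, N m; "grip_width": opening from 0.0 (shut) to 1.0 (fully open); "gripper_force": force on a finger pad.
Only numpy, scipy, OpenCV 4.12 (cv2) and the standard library are available. Lean on these libraries where they do the work, as an engineer would, in place of code of your own. Each camera call takes 0.05 s, during which the arm holds its last target. There are 200 camera calls.

## Task

Do the daily check of the surface thermometer: lift it up and off the two-pronged hook it hangs in, and press its sprung foot gently onto the sloping check plate inside the ring mark (not the square or the cross), with the thermometer square to the sloping face and the foot pushed in about halfway. Finish while holding it there, still and in the grip; do not let go. Leave everything else on the table where it is.

Things in the scene. Friction and masses are not known exactly. Their poses are not given: they have to be found in the camera images.
- probe: surface thermometer, 0.1 kg, hangs upright, foot down. Origin: centre of its round collar's underside, z up along it. Collar 40 mm wide, 6 mm thick; above it the white handle to grip, 30 mm (x) by 24 mm (y), z = 6 to 80 mm, display on -x. Below, a 10 mm stem to z = -45 mm, then a 7 mm plunger with a flat copper foot, 12 mm wide, face at z = -85 mm when not pressed
- probe_foot (a joint): how far the sprung foot is pushed into the stem, in m: 0 = fully out, 0.018 = fully in. The spring gives 1 N at the start and 0.5 N more per mm (5.5 N at 9 mm)
- foot_face (a point): centre of the foot's flat end face, the point that touches the plate (moves with the foot)
- hook_stand: fixed steel stand; origin on the table under the hanging thermometer. Two level 6 mm prongs at y = +-11 mm, tops at z = 120 mm, run from an upright (50 mm wide, at x = 50 mm, 120 mm high) to x = -32 mm, where they turn up to z = 133 mm. The collar rests on them, stem between: lift 15 mm before going sideways; straight up is free. Base 125 x 100 mm
- check_plate: fixed stand of the sloping check plate, base 130 x 190 mm (x, y); origin on the table right under the middle of the sloping face, z up
- check_face: rigid aluminium sloping plate, 128 mm (down the slope, x) x 180 mm (y, level). Origin: middle of its upper face, 55 mm above the table; z is square to the face, 20 degrees off vertical, as the face slopes down towards the stand's -x. Three flush dark marks, 50 mm apart in a row along y through the middle, in any order: ring, square, cross
- ring_mark: the ring mark on the sloping face, 22 mm inside and 28 mm outside diameter; origin at its centre on the surface of the face (its axes are level, not tilted)
- square_mark: the square mark, 28 mm, a wrong spot; origin at its centre
- cross_mark: the cross mark, 28 mm, a wrong spot; origin at its centre
- brass_weight: brass weight with a knob, 40 mm across, 43 mm high; stands loose on the table, not part of the job, leave it alone; origin at the centre of its underside
- pepper_jar: brown jar with a dark lid, 52 mm across, 85 mm high; stands loose on the table, not part of the job, leave it alone; origin at the centre of its underside
- brush: board brush with blue back, 30 x 110 x 42 mm; stands loose on the table, not part of the job, leave it alone; origin at the centre of its underside
- tin: white tin with red lid, 60 mm across, 100 mm high; stands loose on the table, not part of the job, leave it alone; origin at the centre of its underside
- salt: white tub with blue lid, 64 mm across, 75 mm high; stands loose on the table, not part of the job, leave it alone; origin at the centre of its underside

How it is judged:
By the outcome, as a careful person would: the job done as asked, in the order asked, and still so for the second after the job is handed in, while the arm keeps its last pose, push and grip.
It also fails if it takes over 42 s, if anything falls off the work surface, if the arm or the gripper's body presses on something with over 40 N, if the wrist force passes 120 N, or if a joint passes its speed limit or range.

## Working session

There is one attempt and no reset: what is moved stays moved. The work goes in short steps, Python scripts to look and compute and a tool call to move; the robot and the scene stay as the last step left them, time stands still between calls to the robot, and variables do not carry over. Pictures are saved under pics/ and viewed, at most 10 in all, crops included, and the job is handed in when it is done.

Besides the shell and the picture viewer there is one more tool, called after ">>>" by a JSON object that holds its "fn" and its "kwargs", one argument or row to a line. carry_out: Moves the arm, as the interface text tells. Its arguments: {"type":"object","properties":{"motion":{"type":"array"}},"required":["motion"]}

```bash
mkdir -p pics; python3 - <<'E'
from station import monitor, imaging
import cv2
for n in("scene","top"):
    cv2.imwrite(f"pics/{n}0.png",imaging.snapshot(n)); i=imaging.camera_info(n); print(n,i)
print(monitor.get_state())
E
```

```text
scene {'mtx': array([[412.75729518,   0.        , 283.496301  ],
       [  0.        , 412.75729518, 214.45690298],
       [  0.        ,   0.        ,   1.        ]]), 'dist': array([-0.04547395,  0.        ,  0.        ,  0.        ,  0.        ]), 'camera_from_world': array([[ 0.87132011, -0.49063809,  0.00869082, -0.53921523],
       [-0.35249239, -0.63811333, -0.68451479,  0.30675939],
       [ 0.34139476,  0.59336805, -0.72894717,  0.80836061],
       [ 0.        ,  0.        ,  0.        ,  1.        ]])}
top {'mtx': array([[542.65397639,   0.        , 292.92386947],
       [  0.        , 542.65397639, 216.27876101],
       [  0.        ,   0.        ,   1.        ]]), 'dist': array([-0.21975948,  0.        ,  0.        ,  0.        ,  0.        ]), 'camera_from_world': array([[ 0.01309001, -0.99991079, -0.0026595 ,  0.02378549],
       [-0.99149398, -0.01263529, -0.12953779,  0.61929644],
       [ 0.12949263,  0.00433253, -0.99157092,  1.21005698],
       [ 0.        ,  0.        ,  0.        ,  1.        ]])}
{'t': 0.1, 'joint_pos': array([-1.24159687e+00,  1.24443694e-01,  1.65151841e+00, -3.22561056e-05,
        1.36748882e+00, -8.26281389e-02]), 'dq': array([-0.0010386 , -0.00096446, -0.00267599, -0.00167452, -0.0005208 ,
        0.0001554 ]), 'effort': array([ 4.71395015e-04, -4.18882728e+01, -3.61096394e+01,  7.76826683e-02,
        4.61990456e-02, -6.74250032e-05]), 'eef_pos': array([ 0.25994787, -0.59513411,  0.21351875]), 'ee_rot': array([ 9.78873465e-01,  2.04464851e-01, -1.29931879e-04, -9.20139392e-04]), 'wrist_force': array([-0.20099396,  0.72976718, -0.04228645]), 'ft_torque': array([-0.0013396 , -0.01620819,  0.00556124]), 'gripper_force': 0.0, 'grip_width': 1.0008074656651076}
```

View pics/scene0.png

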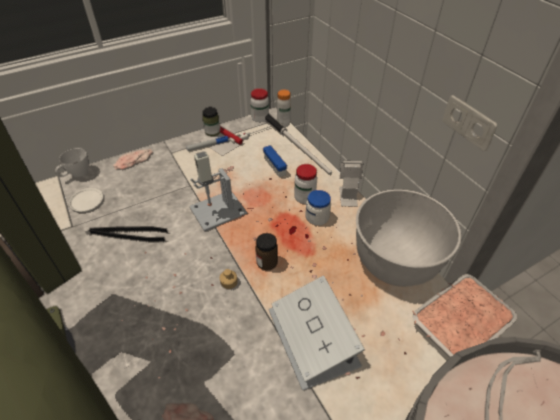

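View pics/top0.png

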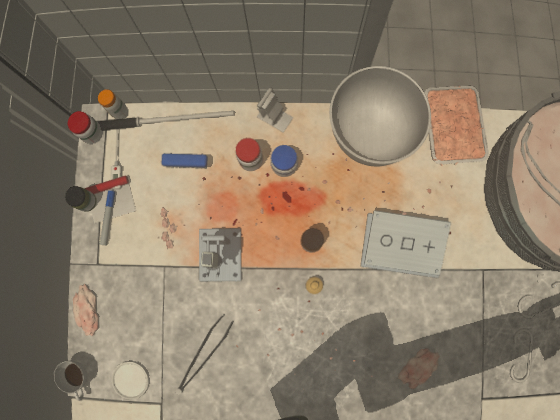

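The ring is the leftmost mark: scene (304,304), top (386,241). The square is at top (408,243) and the cross at (429,246). The probe on its hook is at scene (205,168) and top (210,255). I'll enlarge both areas next.

```bash
python3 - <<'E'
import cv2,numpy as np
t=cv2.imread("pics/top0.png");s=cv2.imread("pics/scene0.png")
f=lambda im,x,y,w,h:cv2.resize(im[y:y+h,x:x+w],(400,300),interpolation=cv2.INTER_CUBIC)
a=np.vstack([np.hstack([f(t,190,222,60,45+0) if 0 else f(t,185,220,80,60),f(s,170,140,100,75+0)]),np.hstack([f(t,355,200,100,75),f(s,260,270,120,90)])])
cv2.imwrite("pics/z.png",a)
E
```

```text
(no output)
```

View pics/z.png

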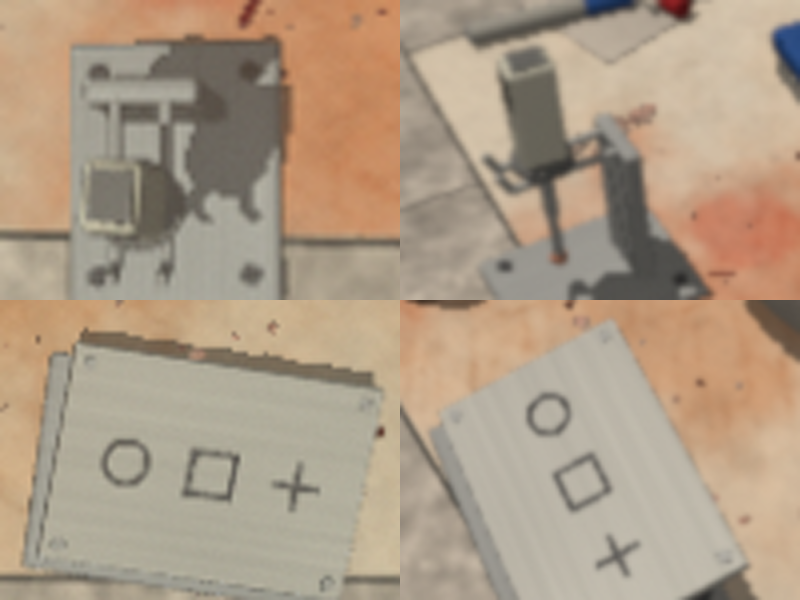

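```bash
cat > h.py <<'E'
import numpy as np,cv2
from station import imaging,monitor
I={n:imaging.camera_info(n) for n in("scene","top")}
def ray(n,p):
    i=I[n];u=cv2.undistortPoints(np.array([[p]],float),i["mtx"],i["dist"])[0,0]
    T=i["camera_from_world"];R=T[:3,:3];return -R.T@T[:3,3],R.T@np.array([*u,1])
def plane(n,p,z): o,d=ray(n,p);return o+d*(z-o[2])/d[2]
def tri(pt,ps):
    A=[];b=[]
    for n,p in(("top",pt),("scene",ps)):
        o,d=ray(n,p);d=d/np.linalg.norm(d);M=np.eye(3)-np.outer(d,d);A.append(M);b.append(M@o)
    return np.linalg.lstsq(np.vstack(A),np.hstack(b),rcond=None)[0]
def proj(n,P):
    i=I[n];T=i["camera_from_world"]
    return cv2.projectPoints(np.array(P,float).reshape(-1,3),cv2.Rodrigues(T[:3,:3])[0],T[:3,3],i["mtx"],i["dist"])[0][:,0]
E
python3 - <<'E'
from h import *
np.set_printoptions(precision=4,suppress=True)
T=lambda x,y:(355+x/4,200+(y-300)/4)
S=lambda x,y:(260+(x-400)*.3,270+(y-300)*.3)
for k,a,b in(("ring",(126,463),(548,414)),("sq",(211,475),(583,482)),("cross",(296,488),(616,555)),("A",(80,343),(612,320)),("B",(40,562),(440,412)),("C",(383,388),(747,565))):
    print(k,tri(T(*a),S(*b)),plane("top",T(*a),.055),plane("scene",S(*b),.055))
t=lambda x,y:(185+x/5,220+y/5); s=lambda x,y:(170+(x-400)/4,140+y/4)
print("top",tri(t(111,198),s(526,60)),plane("top",t(111,198),.2),plane("scene",s(526,60),.2))
print("foot",plane("scene",s(558,258),.035),plane("scene",s(558,256),.04))
for k,a,z in(("base TL",(70,45),.008),("base TR",(280,42),.008),("upr L",(87,90),.12),("upr R",(195,90),.12),("tipL",(113,272),.13),("tipR",(165,270),.13)):print(k,plane("top",t(*a),z))
print("upr scene",plane("scene",s(600,118),.12),plane("scene",s(635,158),.12))
E
```

```text
ring [ 0.5642 -0.1824  0.0562] [ 0.5635 -0.1822  0.055 ] [ 0.5655 -0.1821  0.055 ]
sq [ 0.5582 -0.2319  0.0553] [ 0.5571 -0.2314  0.055 ] [ 0.5596 -0.2321  0.055 ]
cross [ 0.5504 -0.2811  0.0562] [ 0.55   -0.2812  0.055 ] [ 0.5513 -0.2809  0.055 ]
A [ 0.6295 -0.1532  0.0753] [ 0.6322 -0.1561  0.055 ] [ 0.6389 -0.1423  0.055 ]
B [ 0.5104 -0.1364  0.0346] [ 0.5068 -0.1328  0.055 ] [ 0.5075 -0.1482  0.055 ]
C [ 0.606  -0.3286  0.0735] [ 0.6083 -0.3341  0.055 ] [ 0.6137 -0.3231  0.055 ]
top [0.5099 0.2012 0.1995] [0.5085 0.2015 0.2   ] [0.5111 0.2002 0.2   ]
foot [0.5104 0.202  0.035 ] [0.5097 0.1989 0.04  ]
base TL [0.5899 0.2545 0.008 ]
base TR [0.5927 0.1542 0.008 ]
upr L [0.5587 0.2263 0.12  ]
upr R [0.5595 0.1793 0.12  ]
tipL [0.4803 0.2111 0.13  ]
tipR [0.4816 0.1888 0.13  ]
upr scene [0.5582 0.222  0.12  ] [0.5621 0.1767 0.12  ]
```

Measured positions:
- **Ring:** (0.564, -0.182, 0.055). The plate is at yaw -8° and is high on +x.
- **Probe:** (0.510, 0.201), yaw about 1.5°.

I'll turn and lift first, then travel.

>>> {"fn": "carry_out", "kwargs": {
  "motion": [
    [0,0,-0.015,0,0,5.5,0],
    [0,0,-0.015,0,0,5.5,0],
    [0,0,-0.015,0,0,5.5,0],
    [0,0,-0.015,0,0,5.5,0],
    [0.012,-0.034,0,0,0,0,0],
    [0.012,-0.034,0,0,0,0,0],
    [0.012,-0.034,0,0,0,0,0],
    [0.012,-0.034,0,0,0,0,0]
  ]
}}

```text
t: 0.77
eef_pos: [0.3043, -0.4568, 0.2739]
ee_rot: [1.0, 0.013, -0.0, -0.001]
wrist_force: [0.9, 0.8, 0.1]
grip_width: 1.0
gripper_force: 0.0
```

>>> {"fn": "carry_out", "kwargs": {
  "motion": [
    [0.012,-0.034,0,0,0,0,0],
    [0.012,-0.034,0,0,0,0,0],
    [0.012,-0.034,0,0,0,0,0],
    [0.012,-0.034,0,0,0,0,0],
    [0.012,-0.034,0,0,0,0,0],
    [0.012,-0.034,0,0,0,0,0],
    [0.012,-0.034,0,0,0,0,0],
    [0.012,-0.034,0,0,0,0,0]
  ]
}}

```text
t: 1.43
eef_pos: [0.3926, -0.182, 0.2743]
ee_rot: [1.0, 0.014, -0.0, -0.0]
wrist_force: [1.1, -0.0, -0.7]
grip_width: 0.997
gripper_force: 0.0
```

>>> {"fn": "carry_out", "kwargs": {
  "motion": [
    [0.012,-0.034,0,0,0,0,0],
    [0.012,-0.034,0,0,0,0,0],
    [0.012,-0.034,0,0,0,0,0],
    [0.012,-0.034,0,0,0,0,0],
    [0.012,-0.034,0,0,0,0,0],
    [0.012,-0.034,0,0,0,0,0],
    [0.012,-0.034,0,0,0,0,0],
    [0,0,0,0,0,0,0]
  ]
}}

```text
t: 2.1
eef_pos: [0.4705, 0.0613, 0.274]
ee_rot: [1.0, 0.017, -0.0, -0.001]
wrist_force: [-0.9, 0.1, -0.1]
grip_width: 1.0
gripper_force: 0.0
```

>>> {"fn": "carry_out", "kwargs": {
  "motion": [
    [0.0108,-0.0347,0,0,0,0,0],
    [0.0108,-0.0347,0,0,0,0,0],
    [0.0108,-0.0347,0,0,0,0,0],
    [0.0108,-0.0347,0,0,0,0,0],
    [0,0,0,0,0,0,0],
    [0,0,0,0,0,0,0]
  ]
}}

```text
t: 2.6
eef_pos: [0.5091, 0.1973, 0.2737]
ee_rot: [1.0, 0.015, -0.001, 0.0]
wrist_force: [-0.2, 0.0, -0.3]
grip_width: 1.002
gripper_force: 0.0
```

```bash
python3 - <<'E'
from h import *
from scipy.spatial.transform import Rotation as R
s=monitor.get_state();print(s['eef_pos'],R.from_quat(s['ee_rot']).as_matrix().round(4),s['wrist_force'])
E
```

```text
[0.50912651 0.19731344 0.27369428] [[ 9.995e-01  3.040e-02 -1.900e-03]
 [ 3.040e-02 -9.995e-01 -1.000e-03]
 [-1.900e-03  9.000e-04 -1.000e+00]] [-0.23754162  0.01773908 -0.31181481]
```

>>> {"fn": "carry_out", "kwargs": {
  "motion": [
    [0.001,-0.004,0.02,0,0,0,0],
    [0,0,0.025,0,0,0,0],
    [0,0,0.025,0,0,0,0],
    [0,0,0.025,0,0,0,0],
    [0,0,0.02,0,0,0,0],
    [0,0,0.016,0,0,0,0],
    [0,0,0,0,0,0,0.4],
    [0,0,0,0,0,0,0.6]
  ]
}}

```text
t: 3.27
eef_pos: [0.5095, 0.199, 0.1428]
ee_rot: [1.0, 0.013, -0.001, 0.0]
wrist_force: [0.5, 1.4, 0.7]
grip_width: 0.908
gripper_force: 0.0
```

```bash
python3 - <<'E'
from h import *
s=monitor.get_state();print(s['eef_pos'],s['wrist_force'],s['grip_width'],s['t'])
f=lambda n,x,y,w,h:cv2.resize(imaging.snapshot(n)[y:y+h,x:x+w],(400,400),interpolation=cv2.INTER_CUBIC)
cv2.imwrite("pics/g1.png",np.hstack([f("top",165,200,100,100),f("scene",150,110,120,120)]))
E
```

```text
[0.50952281 0.19898269 0.14281992] [0.51576447 1.36685453 0.71177607] 0.9082878939692526 3.2667
```

View pics/g1.png

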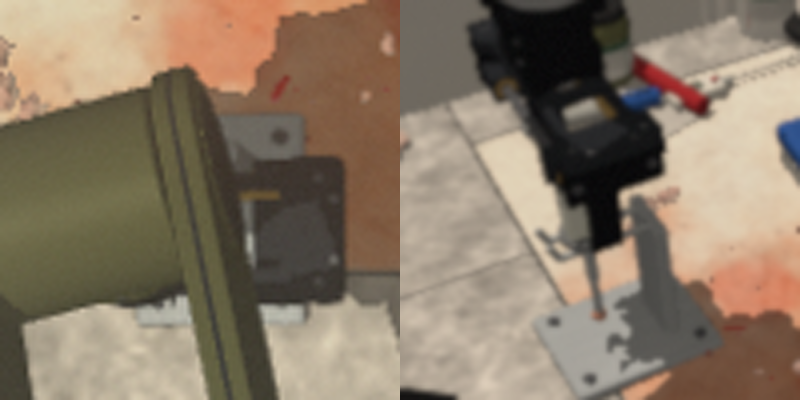

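The scene view shows the fingers straddling the handle (right finger at crop (605,215)), with the probe still hanging undisturbed in the hook. Closing now.

>>> {"fn": "carry_out", "kwargs": {
  "motion": [
    [0,-0.0015,0,0,0,0,0.6],
    [0,0,0,0,0,0,0.7],
    [0,0,0,0,0,0,0.75],
    [0,0,0,0,0,0,0.8],
    [0,0,0,0,0,0,0.9],
    [0,0,0,0,0,0,1],
    [0,0,0,0,0,0,1],
    [0,0,0,0,0,0,1]
  ]
}}

```text
t: 4.03
eef_pos: [0.5102, 0.202, 0.1436]
ee_rot: [1.0, 0.014, -0.0, -0.0]
wrist_force: [-0.2, 0.9, 0.1]
grip_width: 0.271
gripper_force: 1.8
```

>>> {"fn": "carry_out", "kwargs": {
  "motion": [
    [0,0,0,0,0,0,1],
    [0,0,0,0,0,0,1],
    [0,0,0,0,0,0,1],
    [0,0,0,0,0,0,1]
  ]
}}

```text
t: 4.37
eef_pos: [0.5102, 0.2019, 0.1436]
ee_rot: [1.0, 0.014, -0.0, -0.0]
wrist_force: [-0.7, -0.2, -0.5]
grip_width: 0.252
gripper_force: 29.9
```

>>> {"fn": "carry_out", "kwargs": {
  "motion": [
    [0,0,-0.005,0,0,0,1],
    [0,0,-0.01,0,0,0,1],
    [0,0,-0.015,0,0,0,1],
    [0,0,-0.02,0,0,0,1],
    [0,0,-0.025,0,0,0,1],
    [0,0,-0.025,0,0,0,1],
    [0,0,-0.02,0,0,0,1],
    [0,0,0,0,0,0,1]
  ]
}}

```text
t: 5.03
eef_pos: [0.5127, 0.2026, 0.2704]
ee_rot: [1.0, 0.014, 0.005, -0.001]
wrist_force: [0.9, 0.0, 0.6]
grip_width: 0.252
gripper_force: 29.9
```

```bash
python3 - <<'E'
from h import *
from scipy.spatial.transform import Rotation as R
s=monitor.get_state();M=R.from_quat(s['ee_rot']).as_matrix();print(s['eef_pos'],M.round(4),s['wrist_force'],s['grip_width'])
im=imaging.snapshot("scene");P=s['eef_pos']+np.outer([0,.1086],M[:,2]);q=proj("scene",P);print(q)
x,y=(q.mean(0)-60).astype(int)
o=np.array([x,y]);big=cv2.resize(im[y:y+120,x:x+120],(600,600),interpolation=cv2.INTER_CUBIC);print(o,(q-o)*5)
cv2.imwrite("pics/l1.png",big)
E
```

```text
[0.51273707 0.20257656 0.27040908] [[ 0.9996  0.0278  0.0101]
 [ 0.0278 -0.9996  0.0028]
 [ 0.0101 -0.0025 -0.9999]] [0.90753271 0.01649087 0.60052739] 0.25159255439485106
[[197.55203107 129.03713077]
 [204.3093988  166.60960193]]
[140  87] [[287.76015535 210.18565387]
 [321.54699401 398.04800966]]
```

View pics/l1.png

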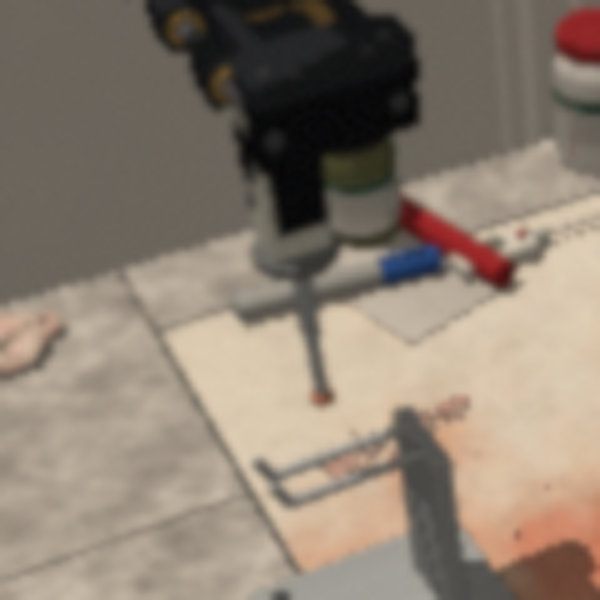

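The foot shows at crop (320,398), and straight-axis holding predicts (321,398), so the probe is in line with the tool. The hook is clear. Next I'll travel and tilt.

>>> {"fn": "carry_out", "kwargs": {
  "motion": [
    [0,0.01,0,0,0,4.75,1],
    [0,0.02,0,0,0,4.75,1],
    [0.005,0.03,0,0,0,0,1],
    [0.005,0.03,0,0,0,0,1],
    [0.005,0.03,0,0,0,0,1],
    [0.005,0.03,0,0,0,0,1],
    [0.005,0.03,0,0,0,0,1],
    [0.005,0.03,0,0,0,0,1]
  ]
}}

```text
t: 5.75
eef_pos: [0.5132, -0.0118, 0.2615]
ee_rot: [0.998, -0.069, -0.002, -0.0]
wrist_force: [1.1, -0.2, -0.6]
grip_width: 0.256
gripper_force: 29.9
```

>>> {"fn": "carry_out", "kwargs": {
  "motion": [
    [0.005,0.03,0,0,0,0,1],
    [0.005,0.03,0,0,0,0,1],
    [0.005,0.03,0,0,0,0,1],
    [0.005,0.03,0,0,0,0,1],
    [0.005,0.03,0,0,0,0,1],
    [0.005,0.015,0,0,0,0,1],
    [0,0,0,0,4,0,1],
    [0,0,0,0,4,0,1]
  ]
}}

```text
t: 6.42
eef_pos: [0.5215, -0.1788, 0.2613]
ee_rot: [0.995, -0.07, 0.069, 0.004]
wrist_force: [-0.1, -0.4, -0.5]
grip_width: 0.253
gripper_force: 29.9
```

>>> {"fn": "carry_out", "kwargs": {
  "motion": [
    [0,0,0,0,4,0,1],
    [0,0,0,0,4,0,1],
    [0,0,0,0,4,0,1],
    [0,0,0,0,0,0,1],
    [0,0,0,0,0,0,1],
    [0,0,0,0,0,0,1]
  ]
}}

```text
t: 6.92
eef_pos: [0.5214, -0.1778, 0.2631]
ee_rot: [0.983, -0.068, 0.172, 0.012]
wrist_force: [-0.1, 0.4, -1.4]
grip_width: 0.249
gripper_force: 29.9
```

```bash
cat > d.py <<'E'
from h import *
from scipy.spatial.transform import Rotation as R
def delta(gap,L=.1086,ring=(.5643,-.1822,.055),yaw=-8.):
    s=monitor.get_state();M=R.from_quat(s['ee_rot'])
    G=R.from_euler('z',yaw,degrees=True)*R.from_euler('y',-20,degrees=True)*R.from_euler('x',180,degrees=True)
    n=-G.as_matrix()[:,2];t=np.array(ring)+n*(L+gap)
    np.set_printoptions(precision=4,suppress=True)
    print("t",s['t'],"pos",s['eef_pos'],"shift",M.inv().apply(t-s['eef_pos']),"turn",(M.inv()*G).as_rotvec(degrees=True),"F.n",s['wrist_force']@n,s['wrist_force'],s['grip_width'])
    return s,M.as_matrix()
E
python3 -c "
from d import *
delta(.02)"
```

```text
t 6.9167 pos [ 0.5214 -0.1778  0.2631] shift [-0.0305 -0.0016  0.0818] turn [-0.0613  0.1127  0.0878] F.n -1.2360523257499636 [-0.0561  0.4079 -1.3563] 0.24941355636799128
```

Orientation is good. I'll approach to about 20 mm above the ring and then look.

>>> {"fn": "carry_out", "kwargs": {
  "motion": [
    [-0.006,0,0.014,0,0,0,1],
    [-0.006,0,0.016,0,0,0,1],
    [-0.006,0,0.016,0,0,0,1],
    [-0.006,-0.001,0.016,0,0,0,1],
    [-0.0065,-0.0006,0.014,0,0.1,0,1],
    [0,0,0.006,0,0,0,1],
    [0,0,0,0,0,0,1],
    [0,0,0,0,0,0,1]
  ]
}}

```text
t: 7.58
eef_pos: [0.5217, -0.1764, 0.1765]
ee_rot: [0.982, -0.068, 0.174, 0.012]
wrist_force: [0.3, -0.8, -1.0]
grip_width: 0.256
gripper_force: 29.9
```

```bash
python3 - <<'E'
from d import *
s,M=delta(.02)
p=s['eef_pos'];z=M[:,2];P=[p,p+z*.1086,[.5643,-.1822,.055]]
out=[]
for n in("scene","top"):
    im=imaging.snapshot(n);q=proj(n,P);o=(q[2]-[40,50]).astype(int);print(n,o,((q-o)*5).round(0).tolist())
    out.append(cv2.resize(im[o[1]:o[1]+80,o[0]:o[0]+80],(400,400),interpolation=cv2.INTER_CUBIC))
cv2.imwrite("pics/p1.png",np.hstack(out))
E
```

```text
t 7.5833 pos [ 0.5217 -0.1764  0.1765] shift [-0.0012 -0.0002  0.0003] turn [-0.0456 -0.0828  0.1062] F.n -1.113260200826166 [ 0.3172 -0.8469 -1.0275] 0.2559147903980483
scene [263 254] [[112.0, 116.0], [194.0, 232.0], [205.0, 252.0]]
top [346 190] [[239.0, 330.0], [208.0, 261.0], [202.0, 252.0]]
```

View pics/p1.png

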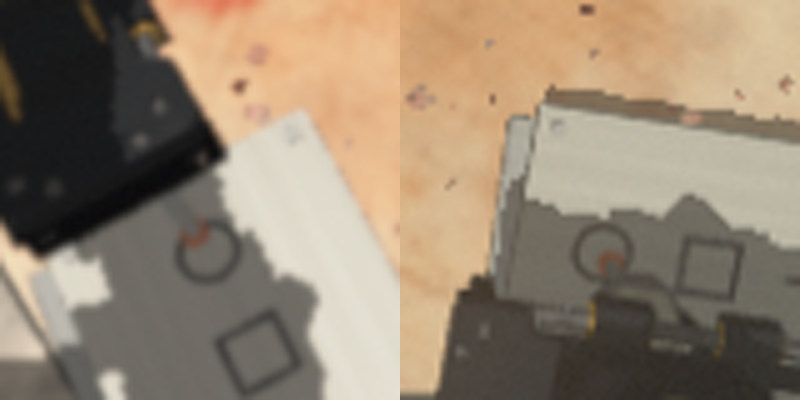

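The foot shows at scene crop (195,235) and top crop (611,264). It is heading into the ring, centred at scene (208,250) and top (603,253), in line with prediction. Pressing down now.

>>> {"fn": "carry_out", "kwargs": {
  "motion": [
    [-0.0012,0,0.006,0,0,0,1],
    [0,0,0.006,0,0,0,1],
    [0,0,0.004,0,0,0,1],
    [0,0,0.003,0,0,0,1],
    [0,0,0.003,0,0,0,1],
    [0,0,0.002,0,0,0,1],
    [0,0,0,0,0,0,1],
    [0,0,0,0,0,0,1]
  ]
}}

```text
t: 8.35
eef_pos: [0.5278, -0.1772, 0.1531]
ee_rot: [0.982, -0.068, 0.174, 0.012]
wrist_force: [-2.5, 1.3, 1.8]
grip_width: 0.248
gripper_force: 29.9
```

```bash
python3 -c "
from d import *
delta(-.009)"
```

```text
t 8.35 pos [ 0.5278 -0.1772  0.1531] shift [ 0.001  -0.0002  0.0052] turn [-0.0488 -0.042   0.0967] F.n 2.5703728673279 [-2.4808  1.2932  1.7757] 0.2483792083786069
```

>>> {"fn": "carry_out", "kwargs": {
  "motion": [
    [0,0,0.002,0,0,0,1],
    [0,0,0.002,0,0,0,1],
    [0,0,0,0,0,0,1],
    [0,0,0,0,0,0,1]
  ]
}}

```text
t: 8.68
eef_pos: [0.5294, -0.1775, 0.1496]
ee_rot: [0.982, -0.068, 0.174, 0.012]
wrist_force: [-4.3, 1.1, 3.4]
grip_width: 0.248
gripper_force: 29.9
```

```bash
cat > a.py <<'E'
from d import *
n=np.array([-.3387,.0476,.9397]);F=[];P=[]
for k in range(8):
    im=imaging.snapshot("scene");s=monitor.get_state();F.append(s['wrist_force']@n);P.append(s['eef_pos'])
print(np.round(F,2),np.mean(F),np.std(P,0));delta(-.009)
p=np.mean(P,0);print("push mm",1e3*(.1086-(p-[.5643,-.1822,.055])@n))
cv2.imwrite("pics/last.png",im)
E
python3 a.py
```

```text
[3.89 3.99 3.41 3.69 3.57 2.92 4.21 3.66] 3.667650408379041 [1.69561993e-05 1.13397558e-05 4.13476623e-05]
t 9.0833 pos [ 0.5294 -0.1775  0.1495] shift [ 0.0007 -0.0002  0.0012] turn [-0.0359 -0.0983  0.0865] F.n 3.6606225131242898 [-3.0559  1.1472  2.736 ] 0.2504758058614078
push mm 7.691720139325272
```

>>> {"fn": "carry_out", "kwargs": {
  "motion": [
    [0,0,0.0008,0,0,0,1],
    [0,0,0.0008,0,0,0,1],
    [0,0,0,0,0,0,1],
    [0,0,0,0,0,0,1],
    [0,0,0,0,0,0,1],
    [0,0,0,0,0,0,1]
  ]
}}

```text
t: 9.58
eef_pos: [0.53, -0.1776, 0.148]
ee_rot: [0.982, -0.068, 0.174, 0.012]
wrist_force: [-4.3, 0.0, 3.4]
grip_width: 0.25
gripper_force: 29.9
```

```bash
python3 a.py; python3 - <<'E'
from d import *
im=cv2.imread("pics/last.png");s=monitor.get_state();M=R.from_quat(s['ee_rot']).as_matrix()
q=proj("scene",[s['eef_pos'],s['eef_pos']+.0996*M[:,2],[.5643,-.1822,.055]]);print(((q-[253,254])*7.5).round(0))
cv2.imwrite("pics/f.png",cv2.resize(im[254:334,253:333],(600,600),interpolation=cv2.INTER_CUBIC))
E
```

```text
[4.29 4.87 4.19 5.15 4.82 5.02 4.84 4.57] 4.7200361896258265 [1.17388168e-05 2.01731517e-05 2.31359321e-05]
t 9.9833 pos [ 0.53   -0.1776  0.148 ] shift [ 0.0007 -0.0002 -0.0004] turn [-0.0355 -0.1025  0.0884] F.n 4.5730122312522035 [-4.2456  1.1882  3.2761] 0.2490129402772012
push mm 9.379020658740632
[[273. 229.]
 [381. 381.]
 [382. 379.]]
```

View pics/f.png

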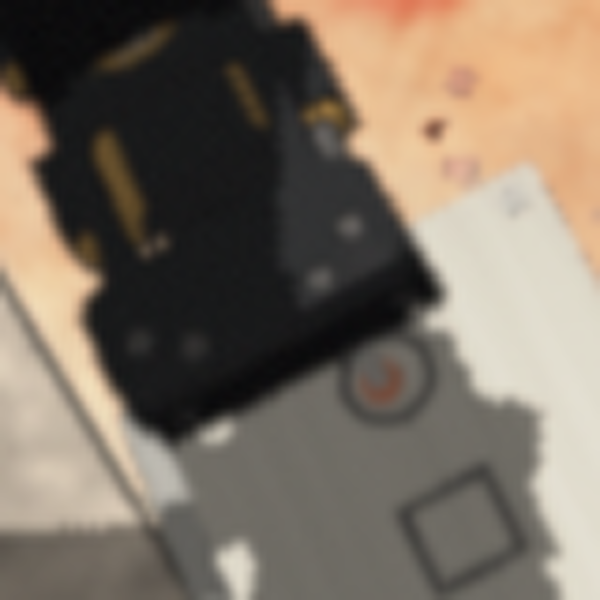

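The foot sits at (382,380), centred in the ring at (386,377). Force and geometry both give about 9.2 mm of push, the probe is square to within about a degree, and nothing is moving. Handing in.

```bash
python3 -c "
from station import arm
print(arm.close_job())"
```

```text
the job is handed in; nothing more can be done
None
```

The thermometer is off its hook and held still in the grip, square to the sloping plate, with its foot centred in the ring mark and pushed in about 9 mm (half its travel); the job was handed in at about 10 s.

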